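Swap a spring clip on the loaf mold and show the old one to the camera

TASK

Take the spare wide spring clip off its little wooden rest and fit it, jaws down and fully home, astride the mold wall in the empty notch, and let go of it. Only then draw the other wide clip (the worn one) off the mold wall and hold it up to the inspection camera: upright with jaws down, its legs centred 12 cm straight in front of the lens and level with it, turned end-on so that the lens looks through the U. Finish still holding it there in the air, motionless, and leave the narrow clip and everything else where they are.

Things in the scene. Friction and masses are not known exactly. Their poses are not given: they have to be found in the camera images.
- spare_clip: Spare wide steel clip, 70 g: bridge 22 (x) x 36 (y) x 4 mm; two legs at its +x and -x sides, 3 mm thick, 16 mm apart, 35 mm down, tips flared to 31 mm overall. On it an upright tab 10 thick (x), 28 wide (y), 4 to 38 mm above the origin. Origin: middle of the bridge's underside. z up = jaws down; y looks through the U and runs along the wall. Starts on the rest, 60 mm up.
- worn_clip: Worn wide clip: same shape, size, mass, origin and axes as the spare. Starts on the mold's wall in one of the three notches, its origin 80 mm above the counter, legs either side of the wall with 2 mm play each; it draws straight up.
- worn_clip_jaws (a point): Middle of the space between the worn clip's legs, 15 mm below its origin; axes as the clip's. This point is to be shown to the camera.
- narrow_clip: Narrow clip: as the wide ones but 18 mm along y (tab 10 mm wide), 40 g. Sits in another notch of the mold's wall; to be left alone.
- mold: Wooden loaf mold, fixed: open box 100 (x) x 260 (y) x 88 mm high, walls 12 mm thick. Origin: centre of its underside. Its +x wall, on the far side from the robot (mid-plane x = +44 mm), has three notches in the top edge at y = -80, 0, +80 mm, 46 mm long, 8 mm deep (floor 80 mm above the counter). Clips sit astride this wall in two of them, bridge on the notch floor, y along the wall; one is empty.
- empty_notch: Middle of the floor of the empty notch, on the wall's mid-plane, 80 mm above the counter; axes as the mold's (y along the wall, x across it). A seated clip has its origin here and its y along this y, either way round.
- rest: Small beech rest for the spare clip, fixed: foot 60 (x) x 80 (y) x 12 mm, fin 12 mm thick (x), 70 mm long (y), top 60 mm above the counter. Origin: centre of its underside.
- lens (a point): Centre of the front glass of the inspection camera (level; black body 56 wide, 52 high, barrel 42 mm across). It looks along this point's own -x. It sits on a steel post 18 mm across, 344 mm high, 90 mm behind the glass. The lens is 180 to 240 mm above the counter, differently at each start.
- view_point (a point): The point in the air 120 mm straight in front of the lens, level with it; same axes as the lens (-x is the looking direction).
- liner: Green silicone loaf liner, an open box 66 x 200 x 60 mm, empty. Origin: centre of its underside. Bystander.
- bowl: Glass bowl, 150 mm across, 65 mm high. Origin: centre of its underside. Bystander.
- funnel: White plastic funnel standing mouth down, 100 mm across, 90 mm high. Origin: centre of its underside. Bystander.
- paddle: Beech stirring paddle lying flat, 275 mm long along its x (from -140 to +135 mm), blade 50 mm wide, 12 mm thick. Bystander.
- soap: White bar of soap 55 x 80 x 26 mm, lying flat. Origin: centre of its underside. Bystander.
- jar: Amber jar with cap, 60 mm across, 75 mm high. Origin: centre of its underside. Bystander.
Things that resemble listed ones, but are neither listed nor needed, are in the scene too. What is shaped like the spare_clip but blue or green is not meant.

How it is judged:
By the outcome, as a careful person would: the job done as asked, in the order asked, and still so for the second after the job is handed in, while the arm keeps its last pose, push and grip.
It also fails if it takes over 53 s, if anything falls off the work surface, if the arm or the gripper's body presses on something with over 40 N, if the wrist force passes 120 N, or if a joint passes its speed limit or range.

ROBOT

A 6-joint arm with a two-finger parallel gripper is mounted at the origin on the work surface. World frame = base frame: x ahead of the robot, y to its left, z up, the work surface at z = 0. Lengths are in m, angles in degrees, forces in N, time in s.
With the tool pointing down it reaches from about 0.225 to 0.875 m from the base axis. Payload 3.4 kg.
Tool frame: the origin (TCP) lies midway between the tips of the shut fingers; the grasp point (between the pads) lies ctrl.tcp_to_grasp behind it (ctrl.tcp_to_grasp is the distance from the TCP to the grasp point, in m); z points along the fingers, y is the line along which they close (so a half turn about z gives the same grasp; the last joint's range is limited). The gripper opens to 85 mm and grips with 20 to 120 N. Pads are 22 mm wide; open, the fingers measure 114 mm over their backs; the gripper's body (76 mm by 85 mm) begins 54 mm behind the grasp point. The pads swing forward as they close: fully open they stand 13 mm farther back than shut.
Start: joints at [65.718, 15.808, 86.224, -0, 77.962, -6.933], TCP at [0.171, 0.549, 0.231] pointing down, gripper open.
Joint ranges: [-165.64, 165.64], [-43.16, 119.46], [12.63, 154.43], [-67.54, 247.53], [6.08, 155.33], [-154.97, 154.97]. Speed limits (degrees/s): [147.25, 147.25, 180, 180, 180, 180].

INTERFACE

Orientations are given as [roll, pitch, yaw] about the fixed x, y, z axes, in that order (R = Rz(yaw) Ry(pitch) Rx(roll)).
In Python, from plant import ctrl, vision gives the robot as it stands.
- The arm moves only by the tool jog_arm, never from a script. Its argument "plan" is a list of rows, each a list of 3 entries, a list of its own where there are three numbers: the shift along the tool's x, y, z in m, then the turn about the tool's z in degrees, then the opening, from -1 (shut) to 1 (fully open). A call has 1 to 20 rows; each row shifts and turns the commanded pose from where the row before left it, along the tool's axes as they then stand; what a row does not reach is not made up. A row lasts 1/12 s, in which the tool goes at most 41.7 mm and 7.16 degrees, less where a joint would pass 70% of its speed; a pose out of reach is approached as far as the arm can. A call is refused whole if a number of a shift passes 0.0417 or a number of a turn 7.16, either way. A call with a gripper value outside its range is refused whole. The fingers move at their own pace and stop on an object; the grip force is fixed at half the most. Time passes only in rows, so rows that do not move let the fingers close. It gives the time, the measured TCP pose, the force, the opening and the grip force at its end, in the units of the state.
- ctrl.read_state(): the state, without advancing time (a new reading comes with each control period).
- vision.capture(name): name is "scene" or "top"; returns a dict with "pixels" (400x640x3 uint8, red, green, blue), "vertical_fov" (degrees; the focal length in pixels is half the picture's height over the tangent of half this angle, whatever the lens; pixels are square), "cx", "cy" (the principal point, pixels), "k1" (the pictures are not rectified: a ray, as slopes to the right and down, at radius r is drawn at 1 + k1 r^2 times it, then the intrinsics apply), "R" (3x3) and "t" (3): a world point X has camera coordinates R X + t. Camera axes: x right, y down, z forward; pixel columns grow to the right and rows downward; lengths in m; the calibration is good to about 2 mm. A picture is of the moment at which its call begins. There is no depth.
- ctrl.job_done(): hands the job in; it is judged then, once.
The state is a dict: "t": time; "joint_positions": joint angles; "joint_vel": joint speeds; "tau": joint torques, N m; "position": TCP position; "eef_rot": TCP orientation; "force": force on the tool from outside, world axes, zero at the start; "wrist_torque": the same for the moment, N m; "opening": opening from 0.0 (shut) to 1.0 (fully open); "gripper_force": force on a finger pad.
Only numpy, scipy, OpenCV 4.12 (cv2) and the standard library are available. Lean on these libraries where they do the work, as an engineer would, in place of code of your own. Each camera call takes 0.05 s, during which the arm holds its last target. There are 200 camera calls.

## Working session

There is one attempt and no reset: what is moved stays moved. The work goes in short steps, Python scripts to look and compute and a tool call to move; the robot and the scene stay as the last step left them, time stands still between calls to the robot, and variables do not carry over. Pictures are saved under pics/ and viewed, at most 10 in all, crops included, and the job is handed in when it is done.

Besides the shell and the picture viewer there is one more tool, called by a JSON object that holds its "method" and its "body". jog_arm: Moves the arm, as the interface text tells. Its arguments: {"type":"object","properties":{"plan":{"type":"array","items":{"type":"array"}}},"required":["plan"]}

```bash
ls; mkdir -p pics
python3 - <<'E'
from plant import ctrl, vision
import cv2
print(ctrl.read_state(), ctrl.tcp_to_grasp)
for n in("scene","top"):
    c=vision.capture(n); cv2.imwrite(f"pics/{n}0.png",c["pixels"][:,:,::-1])
    print({k:v for k,v in c.items() if k!="pixels"})
E
```

```text
pics
{'t': 0.0, 'joint_positions': array([ 6.57180945e+01,  1.58487033e+01,  8.62946828e+01, -7.08568920e-04,
        7.79648741e+01, -6.93365838e+00]), 'joint_vel': array([-0.00300657, -0.03772915,  0.04664972,  0.05191201,  0.04450921,
        0.01861248]), 'tau': array([ 2.32467894e-03, -4.16780162e+01, -2.45810598e+01,  3.13236551e-04,
        1.06414862e-02,  8.73011061e-06]), 'position': array([0.17124677, 0.54834186, 0.23043272]), 'eef_rot': array([-1.79892448e+02, -1.23815207e-02,  1.62651890e+02]), 'force': array([ 0.2102321 ,  0.50853194, -0.55602188]), 'wrist_torque': array([ 0.01991372, -0.02439365, -0.02460968]), 'gripper_force': 0.0, 'opening': 0.9986677076254906} 0.0187
{'vertical_fov': 47.33989826258444, 'cx': 316.05558506479383, 'cy': 202.8372592131521, 'k1': -0.008022926599721071, 'R': array([[-0.45408702,  0.8908523 , -0.01368074],
       [ 0.49543911,  0.23971456, -0.83491139],
       [-0.74050325, -0.38590039, -0.55021434]]), 't': array([ 0.32088717, -0.14732282,  1.56023415])}
{'vertical_fov': 53.23744552506772, 'cx': 322.2237152034796, 'cy': 197.5709673170565, 'k1': 0.017161945967090357, 'R': array([[ 0.02876531, -0.99922219, -0.02697338],
       [-0.98919889, -0.02457595, -0.14450457],
       [ 0.14372928,  0.03083876, -0.98913642]]), 't': array([-0.05996682,  0.58273079,  1.01900421])}
```

View pics/scene0.png

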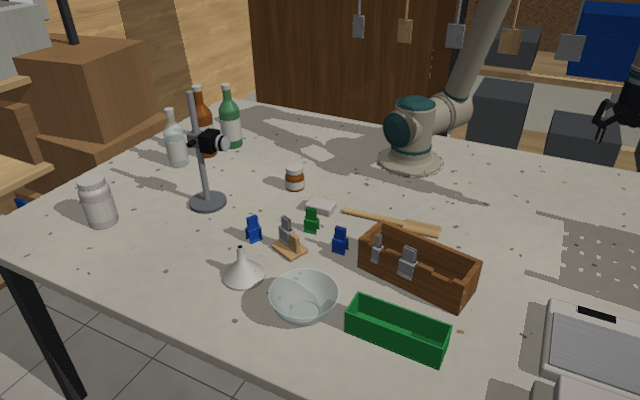

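View pics/top0.png

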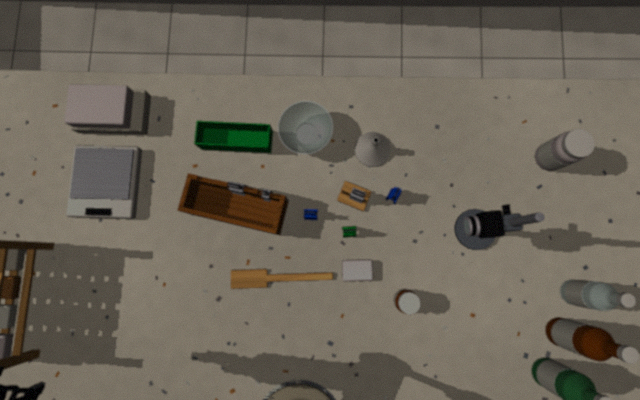

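Run:
```python
import cv2, numpy as np
t=cv2.imread("pics/top0.png"); s=cv2.imread("pics/scene0.png")
a=cv2.resize(t[165:245,170:420],None,fx=3.2,fy=3.2,interpolation=cv2.INTER_CUBIC)
b=cv2.resize(s[205:310,235:490],(800,329),interpolation=cv2.INTER_CUBIC)
cv2.imwrite("pics/crop1.png",np.vstack([a,b]))
a=cv2.resize(t[190:260,440:560],None,fx=5,fy=5,interpolation=cv2.INTER_CUBIC)[:,:400]
b=cv2.resize(s[85:220,180:260],None,fx=4,fy=4,interpolation=cv2.INTER_CUBIC)
c=np.zeros((540,720,3),np.uint8); c[:350,:400]=a; c[:,400:]=b
cv2.imwrite("pics/crop2.png",c)
```

```text
(no output)
```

View pics/crop1.png

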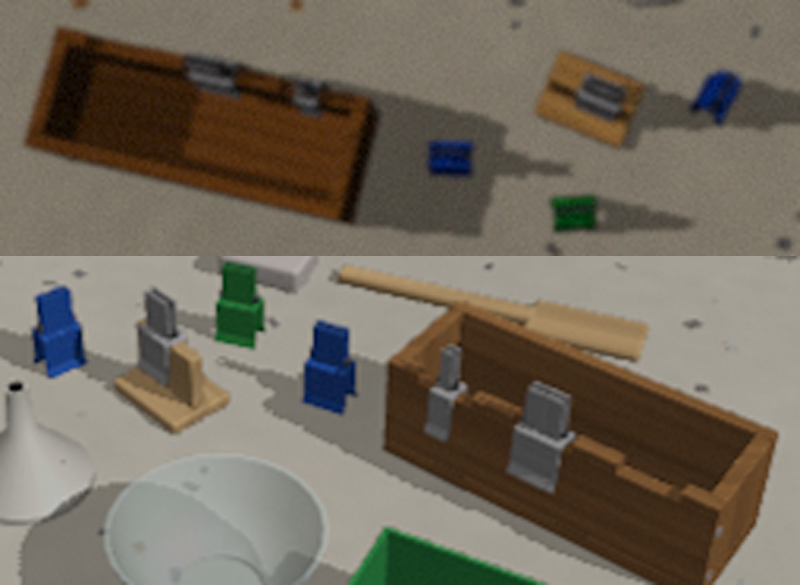

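View pics/crop2.png

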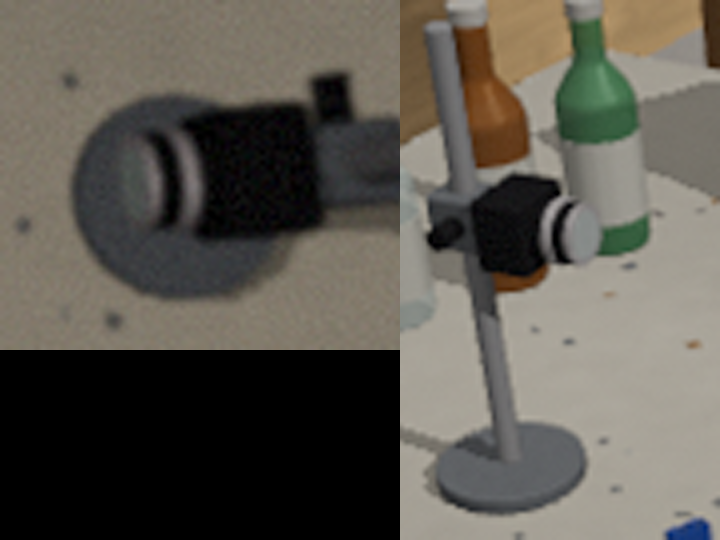

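Run:
```python
import cv2, numpy as np
from plant import vision
g=lambda n:np.mean([vision.capture(n)["pixels"].astype(float) for _ in range(6)],0)[:,:,::-1]
t=g("top");s=g("scene");np.savez("pics/avg.npz",t=t,s=s)
z=lambda im,x,y,w,h:cv2.resize(np.clip(im[y:y+h,x:x+w]*1.2,0,255).astype(np.uint8),(w*8,h*8),interpolation=cv2.INTER_CUBIC)
c=np.zeros((592,800,3),np.uint8)
c[:272,:320]=z(t,335,178,40,34)
c[280:592,:400]=z(t,222,176,50,39)
c[:400,400:800]=z(s,268,212,50,50)
c[400:592,408:800]=z(s,455,250,49,24)
cv2.imwrite("pics/crop3.png",c)
```

```text
(no output)
```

View pics/crop3.png

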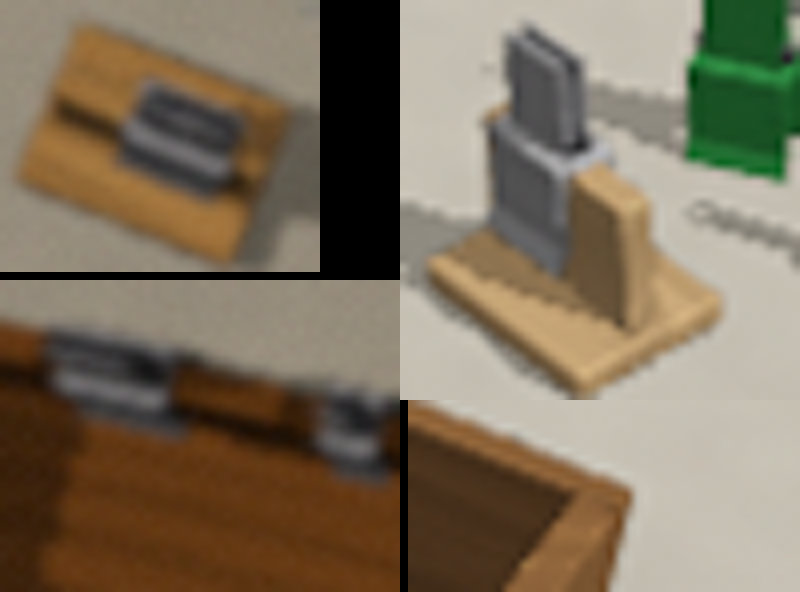

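```bash
cat > h.py <<'E'
import numpy as np, cv2
from scipy.optimize import least_squares
CAL={'scene':(47.33989826258444,316.05558506479383,202.8372592131521,-0.008022926599721071,np.array([[-0.45408702,0.8908523,-0.01368074],[0.49543911,0.23971456,-0.83491139],[-0.74050325,-0.38590039,-0.55021434]]),np.array([0.32088717,-0.14732282,1.56023415])),
'top':(53.23744552506772,322.2237152034796,197.5709673170565,0.017161945967090357,np.array([[0.02876531,-0.99922219,-0.02697338],[-0.98919889,-0.02457595,-0.14450457],[0.14372928,0.03083876,-0.98913642]]),np.array([-0.05996682,0.58273079,1.01900421]))}
def proj(cam,X):
    fov,cx,cy,k,R,t=CAL[cam]; f=200/np.tan(np.radians(fov/2))
    return cv2.projectPoints(np.asarray(X,float).reshape(-1,1,3),cv2.Rodrigues(R)[0],t,np.array([[f,0,cx],[0,f,cy],[0,0,1]]),np.array([k,0,0,0]))[0].reshape(-1,2)
def crop(x0,y0,s,u,v): return (x0+(u+.5)/s-.5, y0+(v+.5)/s-.5)
def place(p,X): # p: x,y,yaw(rad),z
    c,s=np.cos(p[2]),np.sin(p[2]); X=np.asarray(X,float)
    return X@np.array([[c,s,0],[-s,c,0],[0,0,1]])+[p[0],p[1],p[3] if len(p)>3 else 0]
def fit(obs,p0):  # obs: list (cam,model xyz,uv)
    pr=lambda p:np.array([proj(c,place(p,[m]))[0] for c,m,_ in obs])
    uv=np.array([o[2] for o in obs])
    r=least_squares(lambda p:(pr(p)-uv).ravel(),p0,loss='soft_l1',x_scale=.01)
    return r.x,(pr(r.x)-uv).round(1)
E
python3 - <<'E'
from h import *
T=lambda u,v:crop(170,165,3.2,u,v)
S=lambda u,v:crop(235,205,3.135,u,v-256)
m=.05,.13,.088
obs=[('top',(.05,.13,.088),T(60,30)),('top',(-.05,.13,.088),T(27,146)),('top',(-.05,-.13,.088),T(352,220)),('top',(.05,-.13,.088),T(375,98)),
('scene',(.05,-.13,.088),S(388,362)),('scene',(-.05,-.13,.088),S(460,303)),('scene',(-.05,.13,.088),S(776,434)),('scene',(.05,.13,.088),S(716,500)),('scene',(.05,-.13,0),S(387,450))]
p,r=fit(obs,[.55,.15,0]); print('mold',p,np.degrees(p[2]),r.tolist())
for n,y in(('worn',0),('empty',.08)): print(n,place(p,[[.044,y,.08]]))
# worn y from tab in scene: +x face top edge
wp=p.copy(); wp[:2]=place(p,[[.044,0,0]])[0,:2]
tab=[(.005,-.014,.118),(.005,.014,.118),(-.005,.014,.118),(-.005,-.014,.118),(.011,-.018,.084),(.011,.018,.084)]
print('worn pred scene crop1', ((proj('scene',place(wp,tab))-[235,205]+.5)*3.135+[0,256]).round(0).tolist())
T=lambda u,v:crop(335,178,8,u,v)
S=lambda u,v:crop(268,212,8,u-400,v)
obs=[('top',(.03,.04,.012),T(85,22)),('top',(-.03,.04,.012),T(20,182)),('top',(-.03,-.04,.012),T(237,262)),('top',(.03,-.04,.012),T(290,105)),
('scene',(.03,-.04,.012),S(428,262)),('scene',(.03,.04,.012),S(588,380)),('scene',(-.03,.04,.012),S(722,296)),
('scene',(.006,.035,.06),S(633,205)),('scene',(-.006,.035,.06),S(650,195))]
p,r=fit(obs,[.55,-.1,0]); print('rest',p,np.degrees(p[2]),r.tolist())
obs=[('scene',(.005,-.014,.098),S(510,38)),('scene',(.005,.014,.098),S(552,68)),('scene',(-.005,.014,.098),S(584,55)),('scene',(-.005,-.014,.098),S(527,24)),
('scene',(.011,-.018,.064),S(495,125)),('scene',(.011,.018,.064),S(570,170)),('scene',(-.011,.018,.064),S(612,148)),('top',(.005,.014,.098),T(148,80)),('top',(.005,-.014,.098),T(245,112))]
q,r=fit(obs,p); print('spare',q,np.degrees(q[2]),r.tolist(),'in rest',(np.linalg.inv([[np.cos(p[2]),-np.sin(p[2])],[np.sin(p[2]),np.cos(p[2])]])@(q-p)[:2]))
T=lambda u,v:crop(440,190,5,u,v)
S=lambda u,v:crop(180,85,4,u-400,v)
obs=[('scene',(0,0,0),S(580,230)),('top',(0,0,0),T(136,182))]
o=[ ('scene',S(580,230)),('top',T(136,182))]
L=least_squares(lambda X:np.ravel([proj(c,[X])[0]-u for c,u in o]),[.5,-.4,.2]);print('lens',L.x,L.fun)
o=[('top',(538,217),.344),('scene',S(440,25),.344),('scene',S(512,460),.008),('top',T(181,197),.008)]
P=least_squares(lambda X:np.ravel([proj(c,[[X[0],X[1],z]])[0]-u for c,u,z in o]),[.5,-.5]);print('post',P.x,P.fun.round(1))
d=L.x[:2]-P.x;print('dist',np.hypot(*d),'look yaw',np.degrees(np.arctan2(d[1],d[0])))
E
```

```text
mold [ 0.55843785  0.18362722 -0.19784615] -11.335749213286524 [[0.1, -1.1], [-0.2, 0.2], [-2.9, -0.1], [-0.7, -0.4], [-0.9, -1.9], [-1.1, -2.8], [0.5, -2.9], [0.8, 1.5], [-1.9, -1.3]]
worn [[0.60157951 0.17497867 0.08      ]]
empty [[0.61730414 0.25341805 0.08      ]]
worn pred scene crop1 [[528.0, 384.0], [564.0, 399.0], [571.0, 392.0], [535.0, 377.0], [514.0, 424.0], [560.0, 444.0]]
rest [ 0.5983267  -0.13047809 -0.35056247] -20.085749965790825 [[-0.7, -0.9], [-0.5, -0.7], [-0.2, -0.0], [1.1, -0.7], [-0.4, -1.1], [-0.3, -1.2], [1.1, -1.4], [-0.5, 0.1], [1.0, -0.7]]
spare [ 0.59759224 -0.13667314 -0.34674566] -19.867063055819955 [[-0.5, -1.0], [1.6, -0.1], [0.7, -0.1], [0.5, -0.9], [-0.8, -0.5], [-0.8, 0.2], [0.7, -0.8], [0.9, -1.4], [-0.8, -1.5]] in rest [ 0.00143775 -0.0060705 ]
lens [ 0.50594599 -0.36839504  0.2104261 ] [ 1.14981473  0.25901579  0.80953574 -0.50213082]
post [ 0.51480406 -0.45452265] [ 1.3 -0.5  0.3 -0.9  1.   0.5 -0.9 -0.2]
dist 0.086581928432053 look yaw 95.87212126689748
```

{"method": "jog_arm", "body": {"plan": [[[0,0,0],7.12,0],[[0,0,0],7.12,0],[[0,0,0],7.12,0],[[0,0,0],7.12,0],[[0,0,0],7.12,0],[[0,0,0],7.12,0],[[0,0,0],7.12,0],[[0,0,0],7.12,0],[[0,0,0],7.12,0],[[0,0,0],7.12,0],[[0,0,0],7.12,0],[[0,0,0],7.12,0],[[0,0,0],7.12,0],[[0,0,0],0,0]]}}

```text
t: 1.87
position: [0.1715, 0.5489, 0.2313]
eef_rot: [180.0, -0.0, 70.0]
force: [0.7, 0.1, -0.3]
opening: 0.498
gripper_force: 0.0
```

{"method": "jog_arm", "body": {"plan": [[[-0.0249,0.0317,0],0,0],[[-0.0249,0.0317,0],0,0],[[-0.0249,0.0317,0],0,0],[[-0.0249,0.0317,0],0,0],[[-0.0249,0.0317,0],0,0],[[-0.0249,0.0317,0],0,0],[[-0.0249,0.0317,0],0,0],[[-0.0249,0.0317,0],0,0],[[-0.0249,0.0317,0],0,0],[[-0.0249,0.0317,0],0,0],[[-0.0249,0.0317,0],0,0],[[-0.0249,0.0317,0],0,0],[[-0.0249,0.0317,0],0,0],[[-0.0249,0.0317,0],0,0],[[-0.0249,0.0317,0],0,0],[[-0.0249,0.0317,0],0,0],[[-0.0249,0.0317,0],0,0],[[-0.0249,0.0317,0],0,0],[[-0.0249,0.0317,0],0,0],[[-0.0249,0.0317,0],0,0]]}}

```text
t: 3.53
position: [0.5988, -0.1372, 0.2313]
eef_rot: [180.0, -0.0, 70.3]
force: [1.1, 0.8, -0.6]
opening: 0.497
gripper_force: 0.0
```

{"method": "jog_arm", "body": {"plan": [[[0,0,0.03],0,0],[[0,0,0.03],0,0],[[0,0,0.03],0,0],[[0,0,0],0,0],[[0,0,0],0,0],[[0,0,0],0,0]]}}

```text
t: 4.03
position: [0.5991, -0.1355, 0.1429]
eef_rot: [179.9, -0.0, 70.2]
force: [-0.2, -0.4, 0.7]
opening: 0.5
gripper_force: 0.0
```

Run:
```python
from h import *
from plant import ctrl,vision
S=ctrl.read_state(); print(S['position'],S['eef_rot'])
c=np.zeros((592,800,3),np.uint8)
for i,(n,x,y,w,h) in enumerate((('scene',258,175,50,74),('top',320,160,50,74))):
    im=vision.capture(n)['pixels'][:,:,::-1]
    c[:,i*400:i*400+400]=cv2.resize(im[y:y+h,x:x+w],(400,592),interpolation=cv2.INTER_CUBIC)
    P=S['position']; a=np.radians(S['eef_rot'][2]-90); d=np.array([np.cos(a),np.sin(a),0])
    for X,col in((P,(0,0,255)),(P+.02*d,(0,255,0)),(P-.02*d,(0,255,255)),([P[0],P[1],.098],(255,0,255))):
        u=((proj(n,[X])[0]-[x,y]+.5)*8).astype(int); cv2.circle(c,(int(u[0]+i*400),int(u[1])),4,col,-1)
cv2.imwrite('pics/near1.png',c)
```

```text
[ 0.59910398 -0.13549121  0.14285805] [ 1.79855820e+02 -4.69732355e-03  7.01843684e+01]
```

View pics/near1.png

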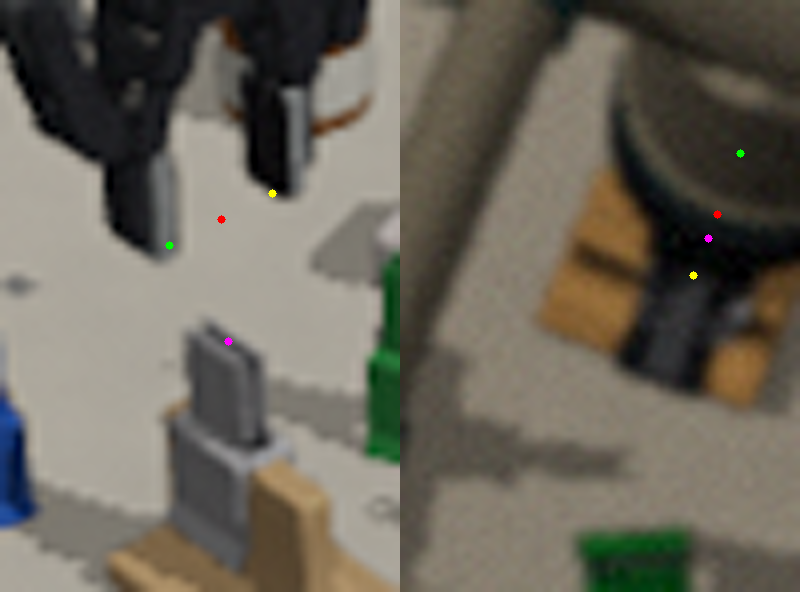

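{"method": "jog_arm", "body": {"plan": [[[0,0,0.025],0,0],[[0,0,0.025],0,0],[[0,0,0.015],0,0],[[0,0,0.0085],0,0],[[0,0,0],0,0],[[0,0,0],0,0],[[0,0,0],0,-1],[[0,0,0],0,-1],[[0,0,0],0,-1],[[0,0,0],0,-1],[[0,0,0],0,-1],[[0,0,0],0,-1],[[0,0,0],0,-1],[[0,0,0],0,-1],[[0,0,0],0,-1],[[0,0,0],0,-1]]}}

```text
t: 5.47
position: [0.5982, -0.1353, 0.0693]
eef_rot: [179.9, -0.0, 70.1]
force: [-1.8, 1.1, 6.4]
opening: 0.104
gripper_force: 58.9
```

{"method": "jog_arm", "body": {"plan": [[[0,0,-0.01],0,-1],[[0,0,-0.02],0,-1],[[0,0,-0.03],0,-1],[[0,0,-0.03],0,-1],[[0,0,-0.03],0,-1],[[0,0,0],0,-1],[[0.031,-0.0095,0],0,-1],[[0.031,-0.0095,0],0,-1],[[0.031,-0.0095,0],0,-1],[[0.031,-0.0095,0],0,-1],[[0.031,-0.0095,0],0,-1],[[0.031,-0.0095,0],0,-1],[[0.031,-0.0095,0],0,-1],[[0.031,-0.0095,0],0,-1],[[0.031,-0.0095,0],0,-1],[[0.031,-0.0095,0],0,-1],[[0.031,-0.0095,0],0,-1],[[0.031,-0.0095,0],0,-1]]}}

```text
t: 6.97
position: [0.6174, 0.2549, 0.1881]
eef_rot: [180.0, -0.0, 70.1]
force: [0.9, -0.6, -0.5]
opening: 0.104
gripper_force: 58.4
```

{"method": "jog_arm", "body": {"plan": [[[0,0,0.01],-4.3,-1],[[0,0,0.01],-4.3,-1],[[0,0,0],0,-1],[[0,0,0],0,-1],[[0,0,0],0,-1]]}}

```text
t: 7.38
position: [0.6178, 0.2531, 0.1684]
eef_rot: [180.0, -0.0, 78.6]
force: [-0.1, -0.3, -1.6]
opening: 0.105
gripper_force: 58.5
```

```bash
cat >> h.py <<'E'
def draw(c,n,x,y,s,ox,oy,segs,col):
    for a in segs:
        u=((proj(n,a)-[x,y]+.5)*s+[ox,oy])
        cv2.polylines(c,[np.round(u*16).astype(np.int32)],False,col,1,cv2.LINE_AA,4)
def moldsegs():
    o=[]
    for X,Y in((.05,.13),(.038,.118)): o.append([(X,Y,.088),(-X,Y,.088),(-X,-Y,.088),(X,-Y,.088),(X,Y,.088)])
    for X in(.05,.038):
        for y0 in(-.08,0,.08): o.append([(X,y0-.023,.088),(X,y0-.023,.08),(X,y0+.023,.08),(X,y0+.023,.088)])
    o.append([(.05,-.13,.088),(.05,-.13,0),(.05,.13,0),(.05,.13,.088)])
    return o
E
python3 - <<'E'
from h import *
from plant import ctrl,vision
S=ctrl.read_state(); print(S['position'],S['eef_rot'],S['opening'],S['force'])
p=[.5584,.1836,-.1978]
c=np.zeros((600,800,3),np.uint8)
g=lambda n:np.mean([vision.capture(n)["pixels"].astype(float) for _ in range(4)],0)[:,:,::-1]
A=np.load('pics/avg.npz')
im=g('scene'); 
for im,n,x,y,w,h,s,ox,oy in((im,'scene',390,205,100,75,6,0,0),(A['t'],'top',172,170,120,72,3.3,404,0),):
    w=min(w,int((800-ox)//s)); k=cv2.resize(np.clip(im[y:y+h,x:x+w]*1.2,0,255).astype(np.uint8),None,fx=s,fy=s,interpolation=cv2.INTER_CUBIC)
    if n=='scene': k=k[:, :400] if False else k
    if n=='scene':
        c[:k.shape[0],:k.shape[1]]=k; draw(c,n,x,y,s,ox,oy,[place(p,a) for a in moldsegs()],(255,255,0))
        P=S['position']; u=((proj(n,[P])[0]-[x,y]+.5)*s); cv2.circle(c,tuple(int(v) for v in u),4,(0,0,255),-1)
cv2.imwrite('pics/near2.png',c[:450,:600])
E
```

```text
[0.61783369 0.2531036  0.1683922 ] [ 1.79956881e+02 -2.60105646e-02  7.85784682e+01] 0.10549583137387526 [-0.11630917 -0.31640887 -1.64419192]
```

View pics/near2.png

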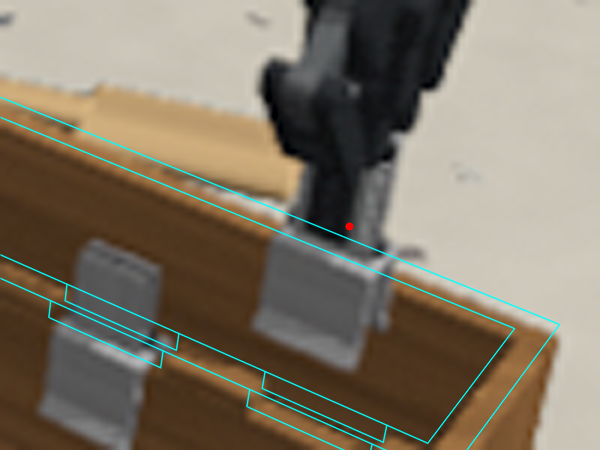

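```bash
cat >> h.py <<'E'
def edgefit(imgs,p0,segs,step=.002,sig=1.2):
    """max of |gradient across the edge| along projected edges; params x,y,yaw + per camera du,dv"""
    from scipy.optimize import minimize
    from scipy.ndimage import map_coordinates
    G={}
    for n,im in imgs.items():
        g=cv2.GaussianBlur(im.mean(2),(0,0),sig); G[n]=(cv2.Sobel(g,-1,1,0),cv2.Sobel(g,-1,0,1))
    def cost(v):
        tot=0;k=3
        for n in imgs:
            for a in segs[n]:
                a=np.array(a,float)
                for q,r in zip(a[:-1],a[1:]):
                    m=max(3,int(np.linalg.norm(r-q)/step)); X=place(v[:3],q+(r-q)*np.linspace(.05,.95,m)[:,None])
                    u=proj(n,X)+v[k:k+2]; d=u[-1]-u[0]; d/=np.hypot(*d)
                    gx,gy=(map_coordinates(z,[u[:,1],u[:,0]],order=1) for z in G[n])
                    tot-=np.abs(gy*d[0]-gx*d[1]).sum()
            k+=2
        w=np.array(v[3:]); return tot/1000+.05*(w@w)*abs(tot)/1000
    best=None
    for sx in(-.004,0,.004):
        for sy in(-.004,0,.004):
            x0=np.r_[np.add(p0,[sx,sy,0]),np.zeros(2*len(imgs))]
            sim=np.vstack([x0]+[x0+e for e in np.diag([.004,.004,.02]+[.7]*(2*len(imgs)))])
            r=minimize(cost,x0,method='Nelder-Mead',options=dict(initial_simplex=sim,maxiter=1200,xatol=1e-5,fatol=1e-5))
            if best is None or r.fun<best.fun: best=r
    return best.x,best.fun
E
cat > m.py <<'E'
from h import *
A=np.load('pics/avg.npz')
t=[[(.05,.13,.088),(-.05,.13,.088),(-.05,-.13,.088),(.05,-.13,.088),(.05,-.103,.088)],[(.05,.13,.088),(.05,.103,.088)]]
s=t+[[(.05,-.103,.088),(.05,-.103,.08)],[(.05,-.057,.088),(.05,-.023,.088)],[(.05,.023,.088),(.05,.057,.088),(.05,.057,.08),(.05,.103,.08),(.05,.103,.088)],[(.05,-.13,.088),(.05,-.13,0)]]
v,f=edgefit(dict(scene=A['s'],top=A['t']),[.5584,.1836,-.1978],dict(scene=s,top=t))
print(v.round(4),np.degrees(v[2]),f); np.save('pics/mold.npy',v)
print(place(v[:3],[[.044,0,.08],[.044,.08,.08]]))
E
python3 m.py
python3 - <<'E'
from h import *
P=np.array([.6178,.2531,.1684-.009]); a=np.radians(-11.4)
q=[P[0],P[1],a,P[2]]
X=[(.011,-.018,.004),(.011,.018,.004),(.0155,-.018,-.035),(.0155,.018,-.035)]
print(((proj('scene',place(q,X))-[390,205]+.5)*6).round().tolist())
E
```

```text
[ 0.5596  0.1867 -0.2127 -0.3093  0.6929 -0.1165  0.5673] -12.186461953175465 -59.04929944238549
[[0.60264418 0.17737237 0.08      ]
 [0.61953168 0.25556963 0.08      ]]
[[283.0, 234.0], [384.0, 276.0], [262.0, 330.0], [360.0, 373.0]]
```

{"method": "jog_arm", "body": {"plan": [[[0.0043,0.0012,0.01],0.8,-1],[[0,0,0.012],0,-1],[[0,0,0.01],0,-1],[[0,0,0],0,-1],[[0,0,0],0,-1],[[0,0,0],0,-1]]}}

```text
t: 8.08
position: [0.6198, 0.2574, 0.1359]
eef_rot: [180.0, -0.0, 77.9]
force: [0.4, -0.8, 0.1]
opening: 0.102
gripper_force: 58.4
```

```bash
cat > look.py <<'E'
from h import *
from plant import ctrl,vision
import sys
S=ctrl.read_state(); print(S['position'],S['eef_rot'],S['opening'],S['force'])
v=np.load('pics/mold.npy')
g=lambda n:np.mean([vision.capture(n)["pixels"].astype(float) for _ in range(4)],0)[:,:,::-1]
c=np.zeros((600,800,3),np.uint8); P=S['position']; q=[P[0],P[1],np.radians(S['eef_rot'][2]-90),P[2]-.009]
clip=[[(.011,-.018,.004),(.011,.018,.004),(-.011,.018,.004)],[(.0155,-.018,-.035),(.0155,.018,-.035)],[(-.0155,.018,-.035),(-.0155,-.018,-.035)]]
for n,x,y,w,h,s,ox,oy in(('scene',395,215,98,60,8,0,0),('top',180,168,60,30,4,0,480)):
    im=g(n); k=cv2.resize(np.clip(im[y:y+h,x:x+w]*1.2,0,255).astype(np.uint8),None,fx=s,fy=s,interpolation=cv2.INTER_CUBIC)
    c[oy:oy+k.shape[0],ox:ox+k.shape[1]]=k
    o=v[3:5] if n=='scene' else v[5:7]
    draw(c,n,x-o[0],y-o[1],s,ox,oy,[place(v[:3],a) for a in moldsegs()],(255,255,0))
    draw(c,n,x-o[0],y-o[1],s,ox,oy,[place(q,a) for a in clip],(0,0,255))
cv2.imwrite(sys.argv[1],c)
E
python3 look.py pics/near3.png
```

```text
[0.61979281 0.25737761 0.13587093] [ 1.79986160e+02 -1.43879764e-02  7.78736419e+01] 0.10204444871398678 [ 0.41251738 -0.84306203  0.1388549 ]
```

View pics/near3.png

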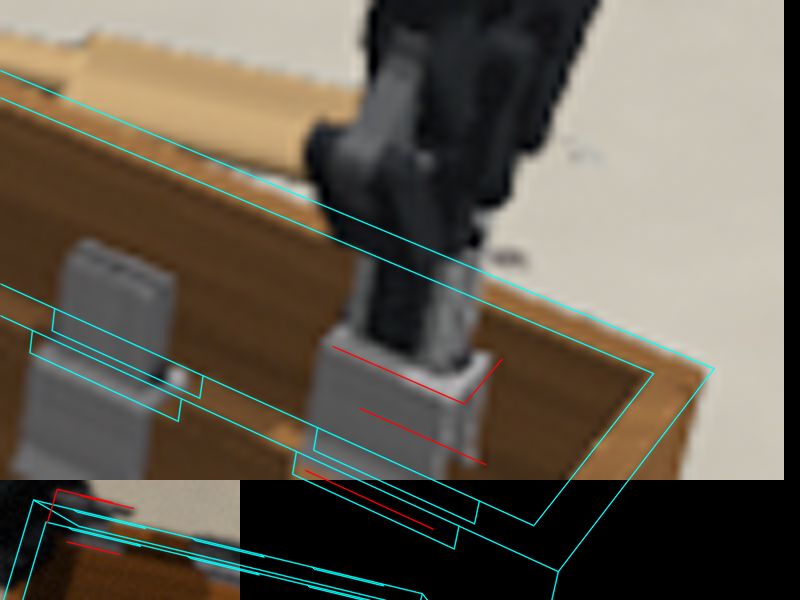

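```bash
cat > cmp.py <<'E'
from h import *
from plant import ctrl,vision
from scipy.ndimage import map_coordinates
S=ctrl.read_state(); P=S['position']
v=np.load('pics/mold.npy')
im=np.mean([vision.capture('scene')["pixels"].astype(float) for _ in range(6)],0)
A=np.load('pics/avg.npz')['s']
X=.011;F=.0155
clip=[[(X,-.018,.004),(X,.018,.004)],[(F,-.018,-.035),(F,.018,-.035)],[(X,-.018,.003),(X,-.018,-.027)],[(X,.018,.003),(X,.018,-.027)]]
notch=[[(.05,.025,.088),(.05,.057,.088),(.05,.057,.08),(.05,.103,.08),(.05,.103,.088),(.05,.13,.088)]]
mol=[[(-.05,-.12,.088),(-.05,.13,.088),(.05,.13,.088),(.05,.104,.088)]]+notch+[[(.05,-.057,.088),(.05,-.023,.088)]]
def off(img,segs,R=4):
    g=cv2.GaussianBlur(img.mean(2),(0,0),.8); gx,gy=cv2.Sobel(g,-1,1,0),cv2.Sobel(g,-1,0,1)
    us=[];ds=[]
    for a in segs:
        a=np.array(a)
        for q,r in zip(a[:-1],a[1:]):
            u=proj('scene',q+(r-q)*np.linspace(.05,.95,25)[:,None]); d=u[-1]-u[0]; us.append(u); ds.append(np.tile(d/np.hypot(*d),(25,1))*np.hypot(*d)/10)
    u=np.vstack(us);d=np.vstack(ds)
    best=max(((abs(map_coordinates(gy,[u[:,1]+b,u[:,0]+a],order=1)*d[:,0]-map_coordinates(gx,[u[:,1]+b,u[:,0]+a],order=1)*d[:,1]).sum(),a,b) for a in np.arange(-R,R+.1,.1) for b in np.arange(-R,R+.1,.1)))
    return np.round(best,2)
w=place(v[:3],[[.044,0,0]])[0]
print('worn',off(A,[place([w[0],w[1],v[2],.08],a) for a in clip]))
print('mold',off(A,[place(v[:3],a) for a in mol]))
print('notch',off(A,[place(v[:3],a) for a in notch]))
q=[P[0],P[1],np.radians(S['eef_rot'][2]-90),P[2]-.0093]
print('held',off(im,[place(q,a) for a in clip]))
# image jacobian at held in mold axes
b=proj('scene',place(q,[[0,0,0],[.001,0,0],[0,.001,0],[0,0,.001]])); print('px per mm x,y,z',(b[1:]-b[0]).round(3).tolist())
print(place(v[:3],[[.044,.08,.08]]),P)
E
python3 cmp.py
```

```text
worn [ 1.340561e+04 -6.000000e-01  1.400000e+00]
mold [ 5.411655e+04 -1.000000e-01  1.400000e+00]
notch [ 1.332481e+04 -6.000000e-01  1.000000e+00]
held [ 1.214792e+04 -1.400000e+00  1.400000e+00]
px per mm x,y,z [[-0.218, 0.251], [0.454, 0.197], [0.071, -0.375]]
[[0.61953168 0.25556963 0.08      ]] [0.61961928 0.25734958 0.13616677]
```

{"method": "jog_arm", "body": {"plan": [[[0,-0.0008,0.005],0,-1],[[0,0,0.005],0,-1],[[0,0,0.005],0,-1],[[0,0,0.005],0,-1],[[0,0,0.003],0,-1],[[0,0,0],0,-1],[[0,0,0],0,-1]]}}

```text
t: 9.37
position: [0.6185, 0.2574, 0.1124]
eef_rot: [-180.0, 0.0, 77.9]
force: [0.3, 0.5, -1.1]
opening: 0.105
gripper_force: 58.3
```

{"method": "jog_arm", "body": {"plan": [[[0,0,0.005],0,-1],[[0,0,0.005],0,-1],[[0,0,0.005],0,-1],[[0,0,0.003],0,-1],[[0,0,0],0,-1],[[0,0,0.002],0,-1],[[0,0,0.002],0,-1],[[0,0,0],0,-1],[[0,0,0],0,-1]]}}

```text
t: 10.12
position: [0.6186, 0.2575, 0.0908]
eef_rot: [-180.0, -0.0, 77.9]
force: [0.1, 0.8, -0.4]
opening: 0.107
gripper_force: 58.3
```

{"method": "jog_arm", "body": {"plan": [[[0,0,0.001],0,-1],[[0,0,0.0007],0,-1],[[0,0,0.0007],0,-1],[[0,0,0],0,-1],[[0,0,0],0,-1]]}}

```text
t: 10.53
position: [0.6188, 0.2575, 0.0893]
eef_rot: [180.0, -0.0, 77.9]
force: [-1.6, -0.8, 4.5]
opening: 0.106
gripper_force: 59.1
```

{"method": "jog_arm", "body": {"plan": [[[0,0,0.001],0,-1],[[0,0,0],0,-1],[[0,0,0],0,-1]]}}

```text
t: 10.78
position: [0.6188, 0.2576, 0.0893]
eef_rot: [179.9, -0.0, 77.9]
force: [-3.2, -0.5, 9.9]
opening: 0.106
gripper_force: 59.9
```

{"method": "jog_arm", "body": {"plan": [[[0,0,-0.0015],0,-1],[[0,0,0],0,-0.4],[[0,0,0],0,0],[[0,0,0],0,0],[[0,0,0],0,0],[[0,0,0],0,0],[[0,0,0],0,0],[[0,0,0],0,0],[[0,0,-0.005],0,0],[[0,0,-0.02],0,0],[[0,0,-0.03],0,0],[[0,0,-0.02],0,0],[[0,0,0],0,0],[[0,0,0],0,0]]}}

```text
t: 11.95
position: [0.6196, 0.2578, 0.1659]
eef_rot: [179.8, -0.1, 77.9]
force: [-1.1, -0.1, -0.9]
opening: 0.498
gripper_force: 0.0
```

{"method": "jog_arm", "body": {"plan": [[[-0.0276,0,0],0,0],[[-0.0276,0,0],0,0],[[-0.0276,0,0],0,0],[[0,0,0],0,0],[[0,0,0],0,0],[[0,0,0],0,0]]}}

```text
t: 12.45
position: [0.601, 0.1767, 0.1631]
eef_rot: [-179.9, -0.0, 77.9]
force: [-0.4, 0.9, -0.5]
opening: 0.496
gripper_force: 0.0
```

```bash
sed -i "s/'scene',395,215,98,60,8,0,0/'scene',370,205,110,95,6,0,0/; s/,('top',180,168,60,30,4,0,480)/,/; s/^    draw.*clip.*$/    if 0: pass/" look.py; python3 look.py pics/near4.png
```

```text
[0.60104087 0.17673773 0.16310206] [-1.79919546e+02 -1.64410854e-02  7.78586561e+01] 0.49612897081237767 [-0.41046599  0.90152705 -0.50691081]
```

View pics/near4.png

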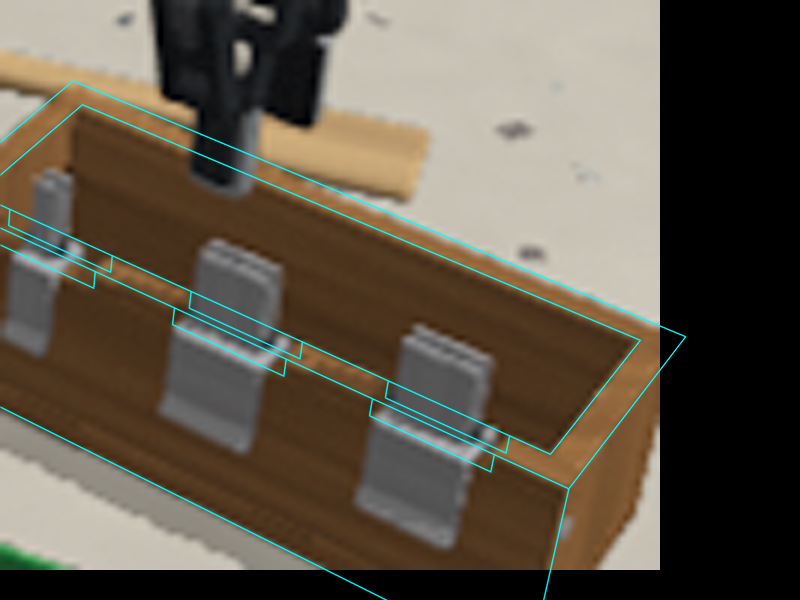

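{"method": "jog_arm", "body": {"plan": [[[0,0.0007,0.025],0,0],[[0,0,0.025],0,0],[[0,0,0.015],0,0],[[0,0,0.0085],0,0],[[0,0,0],0,0],[[0,0,0],0,0],[[0,0,0],0,-1],[[0,0,0],0,-1],[[0,0,0],0,-1],[[0,0,0],0,-1],[[0,0,0],0,-1],[[0,0,0],0,-1],[[0,0,0],0,-1],[[0,0,0],0,-1],[[0,0,0],0,-1],[[0,0,0],0,-1]]}}

```text
t: 13.98
position: [0.6031, 0.1766, 0.0919]
eef_rot: [179.8, -0.1, 77.9]
force: [0.1, -0.2, 5.4]
opening: 0.102
gripper_force: 59.9
```

{"method": "jog_arm", "body": {"plan": [[[0,0,-0.005],0,-1],[[0,0,-0.01],0,-1],[[0,0,-0.02],0,-1],[[0,0,-0.03],0,-1],[[0,0,-0.03],0,-1],[[0,0,-0.03],0,-1],[[0,0,-0.02],0,-1],[[0,0,0],0,-1],[[0,0,0],0,-1],[[0,0,0],0,-1]]}}

```text
t: 14.82
position: [0.601, 0.1762, 0.2342]
eef_rot: [-179.9, 0.1, 77.9]
force: [-0.2, 0.3, -1.4]
opening: 0.105
gripper_force: 59.3
```

```bash
sed -i 's/P\[2\]-.0093/P[2]-.0119/' cmp.py; python3 cmp.py
python3 - <<'E'
from h import *
from plant import vision
A=np.load('pics/avg.npz')
s=cv2.resize(np.clip(A['s'][105:175,180:240]*1.3,0,255).astype(np.uint8),None,fx=8,fy=8,interpolation=cv2.INTER_CUBIC)
t=cv2.resize(np.clip(A['t'][208:248,448:508]*1.6,0,255).astype(np.uint8),None,fx=5.3,fy=5.3,interpolation=cv2.INTER_CUBIC)
c=np.zeros((560,800,3),np.uint8); c[:,:480]=s; c[:t.shape[0],480:480+t.shape[1]]=t[:,:320]
cv2.imwrite('pics/lens.png',c)
E
```

```text
worn [ 1.340561e+04 -6.000000e-01  1.400000e+00]
mold [ 5.411655e+04 -1.000000e-01  1.400000e+00]
notch [ 1.332481e+04 -6.000000e-01  1.000000e+00]
held [ 1.537507e+04 -9.000000e-01  1.200000e+00]
px per mm x,y,z [[-0.242, 0.217], [0.44, 0.169], [0.052, -0.41]]
[[0.61953168 0.25556963 0.08      ]] [0.60097232 0.17615798 0.23416582]
```

View pics/lens.png

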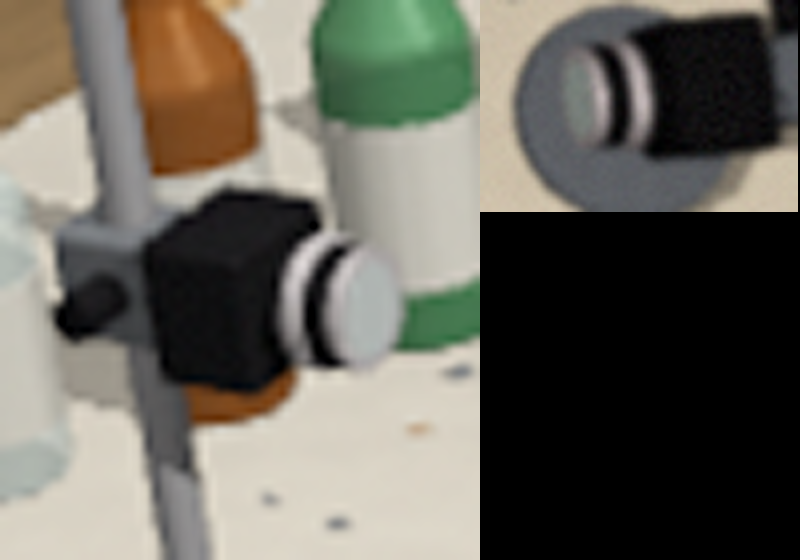

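```bash
cat > lens.py <<'E'
from h import *
T=lambda u,v:np.array(crop(448,208,5.3,u-480,v))-[0,.6]
S=lambda u,v:np.array(crop(180,105,8,u,v))-[-.3,1.0]
tri=lambda o:least_squares(lambda X:np.ravel([proj(c,[X])[0]-u for c,u in o]),[.5,-.4,.2])
L=tri([('scene',S(366,304)),('top',T(583,97))]); print(L.x,L.fun.round(2)); L=L.x
bp=lambda u,z:least_squares(lambda X:proj('top',[[X[0],X[1],z]])[0]-u,[.5,-.4]).x
for a,b,z in(((583,97),(775,81.5),L[2]),((640,25),(770,15),L[2]+.026),((650,155),(780,148),L[2]+.026)):
    d=bp(T(*a),z)-bp(T(*b),z); print('body yaw',np.degrees(np.arctan2(d[1],d[0])),np.hypot(*d))
o=[('top',np.array([538,217-.6]),.344),('scene',S(90,0)*[1,1]*0+np.array([190+.3,90.5-1]),.344),('top',np.array([476.0,229.2-.6]),.008),('scene',np.array([207.9+.3,199.5-1]),.008)]
P=least_squares(lambda X:np.ravel([proj(c,[[X[0],X[1],z]])[0]-u for c,u,z in o]),[.5,-.5]);print('post',P.x,P.fun.round(1))
d=L[:2]-P.x;print(np.hypot(*d),np.degrees(np.arctan2(d[1],d[0])))
# barrel axis in scene: rear ring centre (305,300), front (366,304); yaw which reproduces slope
for yaw in range(86,106,2):
    e=np.array([np.cos(np.radians(yaw)),np.sin(np.radians(yaw)),0]); a,b=proj('scene',[L,L-.09*e]); a2,b2=proj('top',[L,L-.03*e]); print(yaw,'scene back dir',((b-a)*8).round(0),'top slope',((b2-a2)*5.3).round(1))
E
python3 lens.py
```

```text
[ 0.50650341 -0.36685136  0.21313761] [ 0.38  0.09  0.27 -0.17]
body yaw 96.25077338281471 0.0780239250367916
body yaw 95.98105973240737 0.051419251497480216
body yaw 94.76363384270255 0.05080390450706578
post [ 0.51452467 -0.45435142] [ 1.2  0.3 -0.3  0.5 -1.1  0.3  0.6  1.6]
0.0878669512322833 95.23775100904376
86 scene back dir [-202.  -56.] top slope [74.3  7.1]
88 scene back dir [-209.  -53.] top slope [74.4  4.6]
90 scene back dir [-215.  -49.] top slope [74.4  2. ]
92 scene back dir [-221.  -46.] top slope [74.2 -0.5]
94 scene back dir [-226.  -42.] top slope [74.  -3.1]
96 scene back dir [-231.  -38.] top slope [73.7 -5.6]
98 scene back dir [-237.  -35.] top slope [73.3 -8.2]
100 scene back dir [-241.  -31.] top slope [ 72.9 -10.7]
102 scene back dir [-246.  -27.] top slope [ 72.3 -13.2]
104 scene back dir [-250.  -23.] top slope [ 71.6 -15.7]
```

{"method": "jog_arm", "body": {"plan": [[[-0.0155,-0.0005,-0.005],0,-1],[[-0.0311,-0.0011,0],0,-1],[[-0.0311,-0.0011,0],0,-1],[[-0.0311,-0.0011,0],0,-1],[[-0.0311,-0.0011,0],0,-1],[[-0.0311,-0.0011,0],0,-1],[[-0.0311,-0.0011,0],0,-1],[[-0.0311,-0.0011,0],0,-1],[[-0.0311,-0.0011,0],0,-1],[[-0.0311,-0.0011,0],0,-1],[[-0.0311,-0.0011,0],0,-1],[[-0.0311,-0.0011,0],0,-1],[[-0.0311,-0.0011,0],0,-1],[[-0.0311,-0.0011,0],0,-1],[[-0.0155,-0.0005,0],0,-1],[[0,0,0],-5.87,-1],[[0,0,0],-5.87,-1],[[0,0,0],-5.86,-1],[[0,0,0],0,-1],[[0,0,0],0,-1]]}}

```text
t: 16.78
position: [0.4952, -0.2464, 0.2405]
eef_rot: [-180.0, 0.0, 95.3]
force: [0.4, -0.0, -1.3]
opening: 0.108
gripper_force: 59.2
```

```bash
cat > fin.py <<'E'
from h import *
from plant import ctrl,vision
from scipy.ndimage import map_coordinates
src=open('cmp.py').read(); exec(src[src.index('def off'):src.index('w=place')])
S=ctrl.read_state(); P=S['position']; print(P,S['eef_rot'],S['opening'])
g=lambda n:np.mean([vision.capture(n)["pixels"].astype(float) for _ in range(6)],0)
s=g('scene')
X=.011;F=.0155
clip=[[(X,-.018,.004),(X,.018,.004),(-X,.018,.004)],[(F,-.018,-.035),(F,.018,-.035)],[(X,-.018,.003),(X,-.018,-.027)],[(X,.018,.003),(X,.018,-.027)]]
q=[P[0],P[1],np.radians(S['eef_rot'][2]-90),P[2]-.0119]
print('held',off(s,[place(q,a) for a in clip]))
b=proj('scene',place(q,[[0,0,0],[.001,0,0],[0,.001,0],[0,0,.001]])); print((b[1:]-b[0]).round(3).tolist())
# lens circle in scene: front rim 42 mm, search u,v offset for yaw 95.5
A=np.load('pics/avg.npz')
e=np.radians(95.5); th=np.linspace(0,2*np.pi,41)
L=np.array([.5062,-.3662,.2125])
ring=[[L+.021*np.array([-np.sin(e)*np.cos(k),np.cos(e)*np.cos(k),np.sin(k)]) for k in th]]
def offc(img,cam):
    gb=cv2.GaussianBlur(img.mean(2),(0,0),.8); gx,gy=cv2.Sobel(gb,-1,1,0),cv2.Sobel(gb,-1,0,1)
    u=proj(cam,ring[0]); d=np.gradient(u,axis=0)
    f=lambda a,c:abs(map_coordinates(gy,[u[:,1]+c,u[:,0]+a],order=1)*d[:,0]-map_coordinates(gx,[u[:,1]+c,u[:,0]+a],order=1)*d[:,1]).sum()
    return max((f(a,c),a,c) for a in np.arange(-4,4.1,.1) for c in np.arange(-4,4.1,.1))
print('lens ring scene',np.round(offc(A['s'],'scene'),2),'top',np.round(offc(A['t'],'top'),2))
E
python3 fin.py
```

```text
[ 0.49518291 -0.24644893  0.24046356] [-1.79982004e+02  4.21083802e-03  9.53178502e+01] 0.10829293567500523
held [ 9.33015e+03 -9.00000e-01 -5.00000e-01]
[[-0.178, 0.163], [0.351, 0.059], [-0.029, -0.356]]
lens ring scene [ 5.67692e+03 -1.50000e+00  1.40000e+00] top [4.08781e+03 1.70000e+00 1.10000e+00]
```

```bash
cat > seg.py <<'E'
from h import *
from plant import ctrl,vision
A=np.load('pics/avg.npz')
L0=np.array([.5062,-.3662,.2125]); obs=[]
for n,k in(('scene','s'),('top','t')):
    im=A[k]; u=proj(n,[L0])[0]; x,y=np.round(u).astype(int)
    r=9; w=im[y-r:y+r+1,x-r:x+r+1]; d=w[:,:,1]-w[:,:,2]; b=cv2.GaussianBlur(d,(0,0),.7)
    m=(b>(0.5*(np.median(b[r-2:r+3,r-2:r+3])+np.percentile(b,20)))).astype(np.uint8)
    nl,lab,st,ce=cv2.connectedComponentsWithStats(m,connectivity=4); i=lab[r,r] or 1+st[1:,4].argmax()
    print(n,u.round(2),'glass centroid',(ce[i]+[x-r,y-r]).round(2),st[i]); obs.append((n,ce[i]+[x-r,y-r]))
    print('\n'.join(''.join('#' if lab[a,c]==i and i else ('+' if m[a,c] else '.') for c in range(2*r+1)) for a in range(2*r+1)))
for so in((0,0),(-.3,1.0)):
    o=[(n,u-(so if n=='scene' else (0,.6*(so[1]>0)))) for n,u in obs]
    R=least_squares(lambda X:np.ravel([proj(c,[X])[0]-u for c,u in o]),L0); print('lens',so,R.x.round(4),R.fun.round(2))
S=ctrl.read_state();P=S['position']; q=[P[0],P[1],np.radians(S['eef_rot'][2]-90),P[2]-.0119]
im=np.mean([vision.capture('scene')["pixels"].astype(float) for _ in range(4)],0)
m=(np.abs(im-A['s']).max(2)>22).astype(np.uint8)
X=.011;F=.0155
for nm,a in(('bridge+x-y',(X,-.018,.004)),('bridge+x+y',(X,.018,.004)),('flare+x-y',(F,-.018,-.035)),('flare+x+y',(F,.018,-.035)),('flare-x+y',(-F,.018,-.035)),('bridge-x+y',(-X,.018,.004))): print(nm,proj('scene',place(q,[a]))[0].round(1))
c=proj('scene',place(q,[[0,0,-.015]]))[0].round().astype(int); x0,y0=c[0]-16,c[1]-14
print(x0,y0); gm=im.mean(2)
for y in range(y0,y0+28): print(y,' '.join('%3d'%gm[y,x] if m[y,x] else ' . ' for x in range(x0,x0+32)))
E
python3 seg.py
```

```text
scene [226.3  141.87] glass centroid [229.13 144.16] [  6   5  13  12 117]
...................
...................
...................
...................
...................
.........##........
........####.......
.......#####......#
.......############
.......############
......#############
......#############
......#############
......#############
.......############
.......############
.............#####.
...................
...................
top [466.9  225.28] glass centroid [462.48 225.86] [  0   0  11  19 173]
..####.............
.####..............
#####..............
######.............
#########..........
##########.........
##########.........
###########........
###########........
###########........
###########........
###########........
###########........
###########........
###########........
###########........
###########........
#######.#..........
#######............
lens (0, 0) [ 0.5052 -0.3585  0.2069] [ 0.02  0.    0.01 -0.01]
lens (-0.3, 1.0) [ 0.506  -0.357   0.2106] [-0.18 -0.04 -0.13  0.08]
bridge+x-y [258.  142.7]
bridge+x+y [270.8 144.9]
flare+x-y
[... 3090 characters left out ...]
   .   .   .   .   .   .   .   .   .   . 
158  .   .   .   .   .   .   .   .   .   .  145 139 132 121 116 111 112 111 113 111 136  .   .   .   .   .   .   .   .   .   .   . 
159  .   .   .   .   .   .   .   .   .   .   .   .   .   .   .  149 145 137 126 123 146  .   .   .   .   .   .   .   .   .   .   . 
160  .   .   .   .   .   .   .   .   .   .   .   .   .   .   .   .   .   .   .   .   .   .   .   .   .   .   .   .   .   .   .   . 
161  .   .   .   .   .   .   .   .   .   .   .   .   .   .   .   .   .   .   .   .   .   .   .   .   .   .   .   .   .   .   .   . 
162  .   .   .   .   .   .   .   .   .   .   .   .   .   .   .   .   .   .   .   .   .   .   .   .   .   .   .   .   .   .   .   .
```

Run:
```python
from h import *
A=np.load('pics/avg.npz')
for k,x0,y0,w,h in(('s',213,131,22,24),('t',460,212,22,28)):
    im=A[k]; print(k,x0)
    for y in range(y0,y0+h): print(y,' '.join('%3d'%im[y,x].mean() for x in range(x0,x0+w)))
L=np.array([.5062,-.3662,.2125]);e=np.radians(95.5)
for n in('scene','top'): print(n,proj(n,[L+.021*np.array([-np.sin(e)*np.cos(k),np.cos(e)*np.cos(k),np.sin(k)]) for k in np.radians([0,90,180,270])]).round(1).tolist(),proj(n,[L]).round(1))
for so in(0,.4,1):
    o=[('scene',np.array([225.3+.3,142.6-so])),('top',np.array([467.,225.3]))]
    print(so,least_squares(lambda X:np.ravel([proj(c,[X])[0]-u for c,u in o]),L).x.round(4))
```

```text
s 213
131  22  20  20  21  20  15  46 101 116  92  96 101 109 119 125 130 135 140 142 143 146 149
132  20  24  22  23  19  14  20  97 126  90  95 100 108 118 124 129 134 140 141 143 146 148
133  23  23  21  17  17  10   3 101 133  89  94  99 106 117 124 129 133 139 141 143 146 148
134  24  21  17  14   9  46 105 141 141 121 110 102 105 115 123 128 132 139 142 142 145 148
135  21  17  16  14  73 130 152 141 103  85  74  86 112 121 122 127 132 138 141 142 145 148
136  16  17  17  48 120 158 144  95  33   6  69 121 132 126 125 127 130 137 141 142 145 147
137  15  17  28 104 157 153 104  35  10  73 130 144 134 133 129 127 128 136 142 142 144 146
138  18  17  51 125 163 138  57  13  30 113 153 140 135 137 135 131 127 135 141 141 144 146
139  17  15  74 135 151 109  23  14  76 137 150 135 137 137 137 134 129 133 141 142 144 147
140  15  12  96 147 133  62  16  31 108 147 141 139 136 137 137 136 131 133 142 144 146 150
141  14  21 100 146 120  33  14  34 111 144 134 140 136 136 136 137 129 117 121 119 111 109
142  14  24  94 137 113  20  13  45 110 138 133 138 136 136 137 138 128  99  78  7
[... 3253 characters left out ...]
60  59  59  63  64  59  56  47  38  30  26  36  48  55  55  43  21   5   0
236  59  59  60  58  58  61  61  61  60  55  52  49  48  50  53  55  54  54  38  18   4   2
237  63  59  58  59  59  58  59  59  57  57  60  60  59  57  59  60  59  57  49  33  20  15
238  60  60  60  59  60  59  61  58  59  61  59  61  62  60  60  59  59  61  58  50  44  37
239  59  60  63  60  61  59  59  58  59  60  60  61  60  61  59  59  60  59  58  59  55  56
scene [[230.3, 138.6], [225.3, 134.6], [222.1, 145.2], [227.2, 149.0]] [[226.3 141.9]]
top [[468.1, 234.9], [470.2, 224.5], [465.7, 215.7], [463.8, 226.0]] [[466.9 225.3]]
0 [ 0.5066 -0.3676  0.2101]
0.4 [ 0.5066 -0.3673  0.2113]
1 [ 0.5065 -0.3669  0.213 ]
```

{"method": "jog_arm", "body": {"plan": [[[0.0004,0,0.001],0,-1],[[0,0,0.001],0,-1],[[0,0,0],0,-1],[[0,0,0],0,-1],[[0,0,0],0,-1],[[0,0,0],0,-1],[[0,0,0],0,-1],[[0,0,0],0,-1],[[0,0,0],0,-1],[[0,0,0],0,-1],[[0,0,0],0,-1],[[0,0,0],0,-1]]}}

```text
t: 18.28
position: [0.4957, -0.2456, 0.2384]
eef_rot: [180.0, -0.0, 95.5]
force: [-0.1, 1.1, -0.6]
opening: 0.107
gripper_force: 59.2
```

```bash
python3 -c "
from plant import ctrl
s=ctrl.read_state();print(s['position'],abs(s['joint_vel']).max(),s['gripper_force'])
print(ctrl.job_done())"
```

```text
[ 0.4957295  -0.24564748  0.23837758] 0.1261115183679365 59.20250415802002
the job is handed in; nothing more can be done
None
```

The spare clip is fully seated in the empty notch and released. The worn clip is held still, end-on, within a few millimetres of the point 12 cm in front of the lens (my estimate from the images), and the job is handed in at about 18 s.

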